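# Clamp the re-glued trivet

## Task

The wooden trivet on the clamp bed has just been re-glued: lift the kettle off it by its top handle and set it down upright on the round cork mat, keeping hold until it stands there, then let go. Then, working the clamp only by its trigger, pump the trigger towards the fixed hand grip as often as needed until the jaw's sprung pad has pushed the trivet flush against the wooden fence and is itself pressed about halfway in, never all the way, or the glued joint is crushed. Finish while still holding the trigger pulled, so that the pad keeps that grip; leave the other things on the counter where they are.

Things in the scene. Friction and masses are not known exactly. Their poses are not given: they have to be found in the camera images.
- clamp: bench clamp fixed to the counter; origin: bed centre line on the counter, y along the bed. Plywood bed: x -60..60, y -160..200, top z 12. Wooden fence at the -y end: inner face y -140, top z 48. Steel housing 38 wide at y 65..195, up to z 119 at y 75..125, else z 74; on it a black fixed hand grip, 26 x 24, at y 180 (near face y 168), top z 195. The trigger stands between jaw and grip
- trivet: wooden slatted trivet, loose, lying on the bed between fence and jaw: 110 by 110, 26 high, 0.25 kg, origin centre of underside. It starts 5 to 20 mm short of the fence; flush against it its centre is at y -85 in the clamp's frame
- kettle: steel kettle with spout, standing on the trivet, about 0.4 to 0.75 kg. Base 96 across, belly 120 across, 80 high without the handle. Origin centre of underside. Handle: a level black bar 72 long and 16 thick along the kettle's x axis, 136 above the origin; it is carried at its ends by two thin arms, the lid knob below it ends at 93
- kettle_handle (a point): middle of the kettle's handle bar (its centre line)
- mat: round cork mat fixed on the counter, 160 across, 5 thick, origin centre of underside
- trigger (a joint): angle of the trigger: 0 at rest (upright), grows as its upper end is pulled towards the hand grip (the clamp's +y), stop at 0.33. A spring returns it (2 N at the tip at rest, 4 N at full pull); with the pad half pressed the tip needs about 12 N in all
- paddle: upper part of the trigger, where to take it: upright steel bar 22 wide (clamp x) by 14 thick (clamp y), from 30 to 100 above the hinge. It can be pinched across its 22 width from above, or pushed from its -y side. Origin on the hinge
- trigger_tip (a point): point in the middle of the paddle, 80 above the hinge; moves with the trigger
- trigger_hinge (a point): the trigger's hinge: at x 0, y 95, z 100 in the clamp's frame; axis along the clamp's x
- jaw (a joint): how far the push rod with the jaw has come forward (m, to the clamp's -y, 0 to 0.085). A ratchet with 8 mm teeth: pulling the trigger drives it 0.06 m per rad (less at first, until the pawl meets a tooth); it stays when the trigger goes back. Friction 2.5 N, no lock: pressed on the trivet it eases back until the pad is nearly free (0 to 1 mm) when the trigger is let go
- pushrod: the toothed steel push rod with the jaw plate, 60 wide, on its front end, and the pad; do not touch it with the robot
- pad (a joint): how far the sprung pad is pressed in towards the jaw plate (m): 0 free, 0.016 fully in; spring 1.2 N per mm
- cushion: the pad itself: cork-faced plate 60 wide, 28 high, 16 to 44 above the counter, carried 16 in front of the jaw plate on two pins. Origin on the clamp's origin when the jaw is at 0
- pad_face (a point): middle of the pad's front face, at y 33 in the clamp's frame when jaw and pad are 0
- mug: white mug, 80 across, 92 high, bystander; origin centre of underside
- glue: white bottle, 54 across, 150 high, bystander; origin centre of underside
- shaker: small steel shaker, 44 across, 75 high, bystander; origin centre of underside
- pepper: wooden pepper mill, 50 across, 125 high, bystander; origin centre of underside
- jar: amber jar, 68 across, 100 high, bystander; origin centre of underside
- screwdriver: screwdriver lying on the counter, bystander
- dish: white bowl, 110 across, 40 high, bystander; origin centre of underside
Not all that is in view belongs to the job. What is shaped like the kettle but red or yellow is not meant.

How it is judged:
On the way, in this order (a step that is already met when the one before it is completed fails the run):
1. the kettle has been lifted clear of the trivet (z of kettle in the frame of trivet above 0.04 m and contact force between kettle and trivet below 0.1 N and contact force between the fingers and kettle above 0.5 N), for 0.1 s.
2. the kettle stands on the cork mat, still held (horizontal distance between kettle and mat below 0.045 m and contact force between kettle and mat above 0.5 N and contact force between the fingers and kettle above 0.5 N and angle between kettle's own z axis and vertical below 0.15 rad), for 0.02 s.
3. the kettle stands on the mat, let go (horizontal distance between kettle and mat below 0.045 m and height (world z) of kettle below 0.01 m and angle between kettle's own z axis and vertical below 0.1 rad and contact force between each of the arm, the fingers and kettle below 0.05 N), for 0.2 s.
4. the pad presses on the trivet (contact force between cushion and trivet above 1 N), for 0.05 s.
At the end, for the whole second after the job is handed in: Fingers hold the trigger pulled (over 0.03 rad, 1 N); pad pressed in 4 to 12 of its 16 mm, over 3.5 N on the trivet, jaw still; trivet flat, within 3 mm of the fence, square within 0.06 rad; kettle upright on the mat, centre within 45 mm of the mat's (value of joint pad between 0.004 and 0.012 m and contact force between cushion and trivet above 3.5 N and y of trivet in the frame of clamp below -0.082 m and angle between the y axis of trivet and the y axis of clamp, either way round below 0.06 rad and z of trivet in the frame of clamp below 0.016 m and contact force between the fingers and paddle above 1 N and value of joint trigger above 0.03 rad and velocity of joint jaw between -0.005 and 0.005 m/s and horizontal distance between kettle and mat below 0.045 m and height (world z) of kettle below 0.01 m and angle between kettle's own z axis and vertical below 0.1 rad); the arm keeps its last pose, push and grip.
It fails at once if the pad is pressed nearly all the way in (over 14.5 of 16 mm): the joint is crushed (value of joint pad above 0.0145 m).
It fails at once if the robot touches the push rod, jaw or pad instead of the trigger (contact force between any of the arm, the fingers and pushrod above 1 N).
It fails at once if the kettle is tipped (angle between kettle's own z axis and vertical above 0.6 rad).
It fails at once if another thing on the counter is moved by more than 30 mm (distance of any of mug, glue, shaker, pepper, jar, screwdriver, dish from where it was at the start of the episode above 0.03 m).
It also fails if it takes over 67 s, if anything falls off the work surface, if the arm or the gripper's body presses on something with over 40 N, if the wrist force passes 120 N, or if a joint passes its speed limit or range.

## Robot

A 6-joint arm with a two-finger parallel gripper is mounted at the origin on the work surface. World frame = base frame: x ahead of the robot, y to its left, z up, the work surface at z = 0. Lengths are in m, angles in rad, forces in N, time in s.
With the tool pointing down it reaches from about 0.35 to 0.975 m from the base axis. Payload 4.9 kg.
Tool frame: the origin (TCP) lies midway between the tips of the shut fingers; the grasp point (between the pads) lies 19 mm behind it; z points along the fingers, y is the line along which they close (so a half turn about z gives the same grasp; the last joint's range is limited). The gripper opens to 85 mm and grips with 20 to 120 N. Pads are 22 mm wide; open, the fingers measure 114 mm over their backs; the gripper's body (76 mm by 85 mm) begins 54 mm behind the grasp point. The pads swing forward as they close: fully open they stand 13 mm farther back than shut.
Start: joints at [-1.282, 0.053, 1.613, -0, 1.476, -0.119], TCP at [0.248, -0.574, 0.231] pointing down, gripper open.
Joint ranges: [-3.01, 3.01], [-1.01, 2.22], [0.06, 2.58], [-1.02, 4.17], [0.09, 2.62], [-3.14, 3.14]. Speed limits (rad/s): [2.57, 2.57, 3.14, 3.14, 3.14, 3.14].

## Interface

Orientations are given as a rotation vector (axis times angle).
In Python, from station import ctrl gives the robot as it stands.
- The arm moves only by the tool step_arm, never from a script. Its argument "targets" is a list of rows, each an object with "travel": the shift along the world's x, y, z as a fraction of full scale, a list of three; "angular": the turn, a rotation vector about the world's x, y, z as a fraction of full scale, a list of three; "gripper": the opening, from 0 (shut) to 1 (fully open). In form: [{"travel": [x, y, z], "angular": [rx, ry, rz], "gripper": gripper}, ...]. A call has 1 to 10 rows; each row is the pose to reach, as a shift and turn from the pose commanded when the call began; what a row does not reach only later rows make up. Full scale, the value 1, is 0.6 m for a shift and pi/4 rad for a turn. A row lasts 1/10 s, in which the tool goes at most 50 mm and 8.59 degrees, less where a joint would pass 70% of its speed; a pose out of reach is approached as far as the arm can. A call with a number of a shift or a turn outside -1 to 1 is refused whole. A call with a gripper value outside its range is refused whole. The fingers move at their own pace and stop on an object; "squeeze" is the grip in N (left out, the last holds). Time passes only in rows, so rows that repeat a pose let the fingers close. It gives the time, the measured TCP pose, the force, the opening and the grip force at its end, in the units of the state.
- ctrl.get_obs(): the state, without advancing time (a new reading comes with each control period).
- ctrl.get_image(name): name is "scene" or "side" or "wrist"; returns a dict with "img" (480x640x3 uint8, red, green, blue), "fx", "fy", "cx", "cy" (pixels), "rvec" (rotation vector, rad) and "tvec" (3), from world to camera coordinates, as OpenCV has them. Camera axes: x right, y down, z forward; pixel columns grow to the right and rows downward; lengths in m; the calibration is good to about 2 mm. A picture is of the moment at which its call begins. There is no depth.
- ctrl.finish_job(): hands the job in; it is judged then, once.
The state is a dict: "t": time; "q": joint angles; "dq": joint speeds; "effort": joint torques, N m; "tool_pos": TCP position; "tool_rot": TCP orientation; "contact_force": force on the tool from outside, world axes, zero at the start; "wrist_torque": the same for the moment, N m; "opening": finger opening in m; "grip_force": force on a finger pad.
Only numpy, scipy, OpenCV 4.12 (cv2) and the standard library are available. Lean on these libraries where they do the work, as an engineer would, in place of code of your own. Each camera call takes 0.05 s, during which the arm holds its last target. There are 200 camera calls.

## Working session

There is one attempt and no reset: what is moved stays moved. The work goes in short steps, Python scripts to look and compute and a tool call to move; the robot and the scene stay as the last step left them, time stands still between calls to the robot, and variables do not carry over. Pictures are saved under pics/ and viewed, at most 10 in all, crops included, and the job is handed in when it is done.

Besides the shell and the picture viewer there is one more tool, called after "Emit:" as a command line: name --argument value ..., lists and objects as JSON in quotes. step_arm: Moves the arm, as the interface text tells. Its arguments: {"type":"object","properties":{"targets":{"type":"array"},"squeeze":{"type":"number"}},"required":["targets"]}

```bash
mkdir -p pics
cat > h.py <<'E'
import numpy as np, cv2
from station import ctrl
def snap(n,f):
    d=ctrl.get_image(n); cv2.imwrite(f,cv2.cvtColor(d["img"],cv2.COLOR_RGB2BGR))
    import pickle; pickle.dump(d,open(f[:-3]+"pkl","wb")); return d
def load(f):
    import pickle; return pickle.load(open(f,"rb"))
def ray(d,u,v):
    R=cv2.Rodrigues(np.array(d["rvec"],float))[0]; t=np.array(d["tvec"],float)
    return -R.T@t, R.T@np.array([(u-d["cx"])/d["fx"],(v-d["cy"])/d["fy"],1])
def at_z(d,u,v,z):
    c,r=ray(d,u,v); return c+r*(z-c[2])/r[2]
def proj(d,P):
    return cv2.projectPoints(np.array(P,float).reshape(-1,3),np.array(d["rvec"],float),np.array(d["tvec"],float),np.array([[d["fx"],0,d["cx"]],[0,d["fy"],d["cy"]],[0,0,1]],float),None)[0].reshape(-1,2)
E
python3 -c "
from h import *
for n in ['scene','side']:
    d=snap(n,f'pics/{n}0.png'); print(n,ray(d,320,240),d['fx'])
o=ctrl.get_obs(); print(o)"
```

```text
scene (array([ 1.34529763, -0.49570585,  0.88801228]), array([-0.65756088,  0.44160207, -0.61043999])) 533.2629993651277
side (array([-0.35872316,  1.08834737,  0.97625089]), array([ 0.56084935, -0.63604089, -0.53023079])) 622.8115072082442
{'t': 0.1, 'q': array([-1.28201934e+00,  5.33006752e-02,  1.61418538e+00,  2.84196182e-05,
        1.47600141e+00, -1.18942143e-01]), 'dq': array([-3.33572536e-04, -1.54191342e-03, -2.80688847e-03, -1.37010052e-05,
        5.43268305e-04,  4.91526818e-04]), 'effort': array([ 5.90882591e-04, -3.94904029e+01, -3.71364605e+01, -7.51872471e-05,
        3.95268420e-03, -9.45585583e-06]), 'tool_pos': array([ 0.24769868, -0.5731942 ,  0.23016272]), 'tool_rot': array([-3.07468775e+00, -6.35630035e-01,  2.08039669e-04]), 'contact_force': array([-0.49945009, -0.41520345,  0.01688665]), 'wrist_torque': array([0.01667237, 0.03617032, 0.00330183]), 'grip_force': 0.0, 'opening': 0.08553321661581141}
```

View pics/scene0.png

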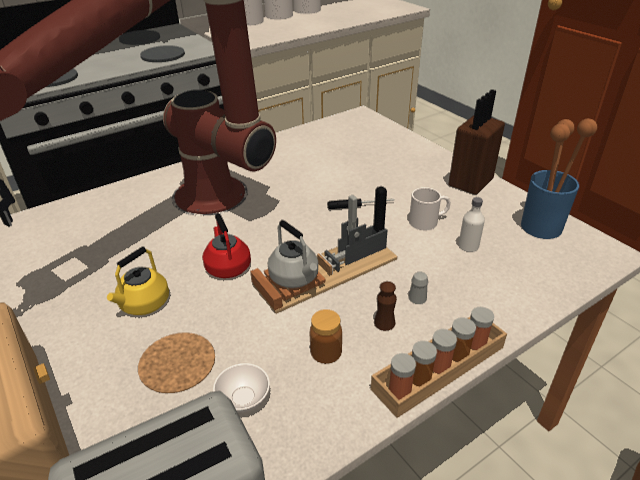

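View pics/side0.png

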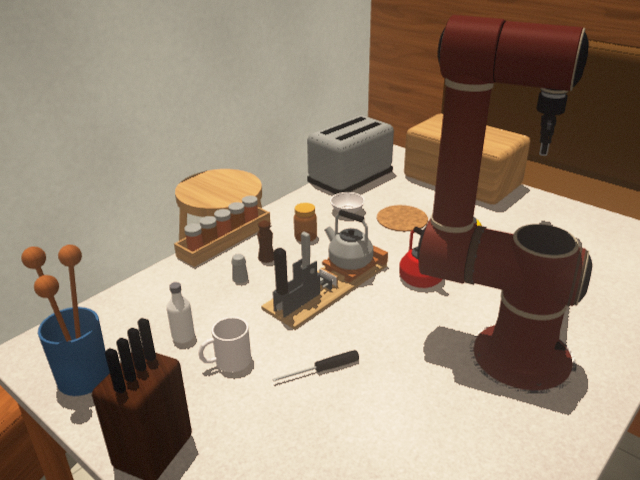

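Candidates for the kettle are yellow at scene (140,285), red at (227,250) and steel at (291,262) on the trivet. The steel one fits the description. The mat is at (176,362), the trigger at about (352,212) and the hand grip at (380,208). I'll check this in one close crop.

```bash
python3 -c "
from h import *
a=cv2.imread('pics/scene0.png')[170:320,225:425]; b=cv2.imread('pics/side0.png')[185:335,230:430]
f=lambda x:cv2.resize(x,None,fx=4,fy=4,interpolation=cv2.INTER_CUBIC)
cv2.imwrite('pics/c1.png',f(a)); cv2.imwrite('pics/c2.png',f(b))
d=load('pics/scene0.pkl')
# mat by colour: ellipse
im=cv2.cvtColor(d['img'],cv2.COLOR_RGB2HSV); m=cv2.inRange(im,(5,80,60),(20,220,255)); m[:325]=0;m[395:]=0;m[:,:130]=0;m[:,225:]=0
c=max(cv2.findContours(m,0,2)[0],key=cv2.contourArea)
p=cv2.convexHull(c)[:,0]; P=np.array([at_z(d,u,v,.005) for u,v in p]); print(cv2.minEnclosingCircle(P[:,:2].astype(np.float32)))
"
```

```text
((0.5601956248283386, -0.33899247646331787), 0.08076658099889755)
```

View pics/c1.png

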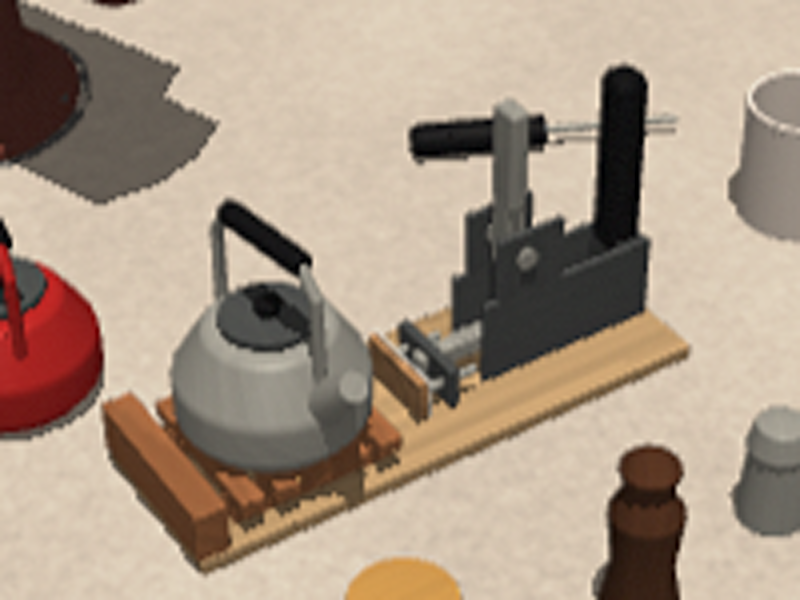

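View pics/c2.png

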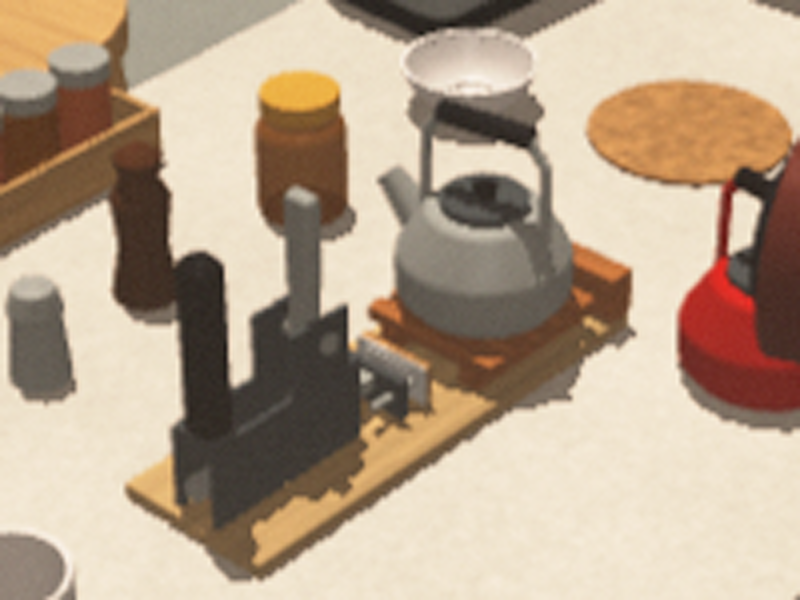

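The crops confirm the steel kettle on the trivet. In c1 its handle runs from (228,207) to (303,264), with the spout at the right end. The trigger top is at (511,105) and the grip top at (625,72). I'll fit the poses next.

```bash
cat > fit.py <<'E'
from h import *
from scipy.optimize import least_squares
S=load('pics/scene0.pkl'); D=load('pics/side0.pkl')
a=lambda u,v:(225+u/4,170+v/4); b=lambda u,v:(230+u/4,185+v/4)
s=[((60,-160,0),a(205,573)),((60,200,12),a(689,348)),((60,-140,48),a(228,512)),((-60,-160,48),a(105,410)),((-60,-140,48),a(127,396)),((19,195,74),a(648,240)),((0,95,199),a(511,107)),((19,95,100),a(527,260)),((0,180,193),a(625,73))]
q=[((-60,200,0),b(258,575)),((60,200,12),b(128,488)),((0,95,199),b(303,194)),((0,180,193),b(200,257)),((-19,95,100),b(330,343))]
def T(p,P):
    c,n=np.cos(p[2]),np.sin(p[2]); return (np.array([[c,-n,0],[n,c,0],[0,0,1]])@(np.array(P,float).T/1000)).T+[p[0],p[1],0]
def res(p): return np.r_[(proj(S,T(p,[x for x,_ in s]))-[y for _,y in s]).ravel(),(proj(D,T(p,[x for x,_ in q]))-[y for _,y in q]).ravel()]
r=least_squares(res,[.75,-.05,-.7],loss='soft_l1'); p=r.x
def tri(pa,pb):
    A=[ray(S,*pa),ray(D,*pb)]; M=0;v=0
    for c,d in A:
        d=d/np.linalg.norm(d);Q=np.eye(3)-np.outer(d,d);M=M+Q;v=v+Q@c
    return np.linalg.solve(M,v)
if __name__=='__main__':
    print('clamp',p,np.round(res(p).reshape(-1,2),1).tolist())
    k1=tri(a(303,264),b(441,110));k2=tri(a(228,207),b(528,135));print('handle',k1,k2,(k1+k2)/2,np.linalg.norm(k1-k2))
    m=(k1+k2)/2; R=T([0,0,-p[2]],[(m-[p[0],p[1],0])*1000]);print('handle in clamp',R)
    print('hinge,tip,padface',T(p,[(0,95,100),(0,95,180),(0,33,30)]))
    for nm,u,v in [('dish',241,404),('jar',326,361),('pepper',386,328),('mug',425,226),('redkettle',226,276)]: print(nm,at_z(S,u,v,0)[:2])
E
python3 fit.py
```

```text
clamp [ 0.50929945  0.06250342 -0.02149982] [[-0.3, 2.8], [-0.2, -1.0], [0.2, -0.5], [-1.4, -0.5], [0.5, -0.0], [-0.0, -0.4], [-0.8, 0.6], [-1.1, -0.2], [-1.1, 0.3], [0.3, 1.3], [-1.9, -1.3], [-1.3, -0.0], [-0.7, 0.9], [-1.4, -0.3]]
handle [ 0.53800644 -0.00716099  0.1746195 ] [ 0.47116957 -0.01418804  0.177419  ] [ 0.504588   -0.01067452  0.17601925] 0.06726354005340315
handle in clamp [[-0.00313716 -0.07326231  0.17601925]]
hinge,tip,padface [[0.51134177 0.15748146 0.1       ]
 [0.51134177 0.15748146 0.18      ]
 [0.51000889 0.09549579 0.03      ]]
dish [ 0.73048038 -0.27619004]
jar [ 0.73962499 -0.07979492]
pepper [0.74089708 0.0835253 ]
mug [0.50809052 0.42289102]
redkettle [ 0.3727082  -0.12967545]
```

Clamp, handle (z 0.176 against an expected 0.174) and mat (radius 0.081) all match the given sizes. Now I'll hover over the handle.

Emit:
step_arm --targets '[{"travel": [0.1,0.2,0.065],"angular": [0,0,-0.15],"gripper": 1},{"travel": [0.1,0.2,0.065],"angular": [0,0,-0.25],"gripper": 1},{"travel": [0.1,0.2,0.065],"angular": [0,0,-0.387],"gripper": 1},{"travel": [0.428,0.937,0.065],"angular": [0,0,-0.387],"gripper": 1},{"travel": [0.428,0.937,0.065],"angular": [0,0,-0.387],"gripper": 1},{"travel": [0.428,0.937,0.065],"angular": [0,0,-0.387],"gripper": 1},{"travel": [0.428,0.937,0.065],"angular": [0,0,-0.387],"gripper": 1},{"travel": [0.428,0.937,0.065],"angular": [0,0,-0.387],"gripper": 1},{"travel": [0.428,0.937,0.065],"angular": [0,0,-0.387],"gripper": 1},{"travel": [0.428,0.937,0.065],"angular": [0,0,-0.387],"gripper": 1}]'

```text
t: 1.1
tool_pos: [0.4503, -0.1319, 0.27]
tool_rot: [-3.137, -0.163, 0.0]
contact_force: [0.6, 0.5, -0.8]
opening: 0.0851
grip_force: 0.0
```

Emit:
step_arm --targets '[{"travel": [0.075,0.18,0],"angular": [0,0,0],"gripper": 1},{"travel": [0.075,0.18,0],"angular": [0,0,0],"gripper": 1},{"travel": [0.075,0.18,0],"angular": [0,0,0],"gripper": 1},{"travel": [0.075,0.18,0],"angular": [0,0,0],"gripper": 1},{"travel": [0.075,0.18,0],"angular": [0,0,0],"gripper": 1},{"travel": [0.075,0.18,0],"angular": [0,0,0],"gripper": 1}]'

```text
t: 1.7
tool_pos: [0.4948, -0.0269, 0.27]
tool_rot: [3.137, 0.161, -0.001]
contact_force: [-0.2, -0.8, -1.0]
opening: 0.0852
grip_force: 0.0
```

```bash
python3 -c "
from h import *
d=snap('wrist','pics/w1.png'); o=ctrl.get_obs(); print(o['tool_pos'],o['tool_rot'],o['contact_force']); print(proj(d,[(.538,-.007,.176),(.471,-.014,.176)]))"
```

```text
[ 0.49485012 -0.02705319  0.27014839] [ 3.13728420e+00  1.60217524e-01 -4.51619997e-04] [-0.51556659 -0.67134863 -0.47940312]
[[295.00609228 184.12043473]
 [297.00806157 271.55184795]]
```

View pics/w1.png

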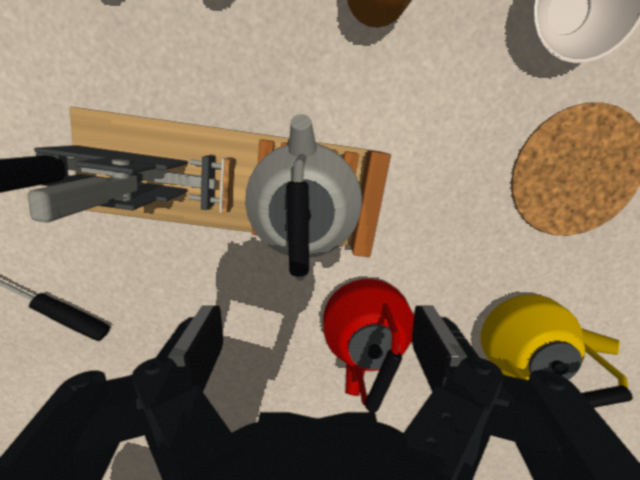

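The wrist view shows the handle bar from (297,183) to (299,272), right where I predicted. I'll align over it, descend and grip.

Emit:
step_arm --targets '[{"travel": [0.017,0.027,0],"angular": [0,0,0],"gripper": 1},{"travel": [0.017,0.027,-0.07],"angular": [0,0,0],"gripper": 1},{"travel": [0.017,0.027,-0.14],"angular": [0,0,0],"gripper": 1},{"travel": [0.017,0.027,-0.193],"angular": [0,0,0],"gripper": 1},{"travel": [0.017,0.027,-0.193],"angular": [0,0,0],"gripper": 1},{"travel": [0.017,0.027,-0.193],"angular": [0,0,0],"gripper": 0},{"travel": [0.017,0.027,-0.193],"angular": [0,0,0],"gripper": 0},{"travel": [0.017,0.027,-0.193],"angular": [0,0,0],"gripper": 0},{"travel": [0.017,0.027,-0.193],"angular": [0,0,0],"gripper": 0},{"travel": [0.017,0.027,-0.193],"angular": [0,0,0],"gripper": 0}]' --squeeze 60

```text
t: 2.75
tool_pos: [0.5062, -0.0101, 0.156]
tool_rot: [3.136, 0.163, 0.004]
contact_force: [0.2, -1.5, 1.7]
opening: 0.0142
grip_force: 58.5
```

Emit:
step_arm --targets '[{"travel": [0,0,0],"angular": [0,0,0],"gripper": 0},{"travel": [0,0,0],"angular": [0,0,0],"gripper": 0},{"travel": [0,0,0],"angular": [0,0,0],"gripper": 0}]'

```text
t: 3.05
tool_pos: [0.5063, -0.0102, 0.1559]
tool_rot: [3.136, 0.163, 0.004]
contact_force: [0.7, -2.5, 4.8]
opening: 0.0142
grip_force: 58.6
```

Emit:
step_arm --targets '[{"travel": [0,0,0.02],"angular": [0,0,0],"gripper": 0},{"travel": [0,0,0.05],"angular": [0,0,0],"gripper": 0},{"travel": [0,0,0.08],"angular": [0,0,0],"gripper": 0},{"travel": [0,0,0.11],"angular": [0,0,0],"gripper": 0},{"travel": [0,0,0.14],"angular": [0,0,0],"gripper": 0},{"travel": [0,0,0.16],"angular": [0,0,0],"gripper": 0},{"travel": [0,0,0.16],"angular": [0,0,0],"gripper": 0},{"travel": [0,0,0.16],"angular": [0,0,0],"gripper": 0},{"travel": [0,0,0.16],"angular": [0,0,0],"gripper": 0}]'

```text
t: 3.95
tool_pos: [0.5046, -0.0096, 0.2488]
tool_rot: [-3.137, -0.163, 0.004]
contact_force: [-0.5, -0.6, -4.0]
opening: 0.0143
grip_force: 58.9
```

```bash
python3 -c "
from h import *
d=snap('scene','pics/s2.png'); o=ctrl.get_obs(); print(o['tool_pos'],o['contact_force'],o['opening'],o['grip_force'])
cv2.imwrite('pics/s2c.png',cv2.resize(cv2.imread('pics/s2.png')[150:350,180:440],None,fx=3,fy=3))"
```

```text
[ 0.50460921 -0.00961451  0.24883895] [ 0.04673935 -0.90736731 -3.82368807] 0.01404992821965828 58.94794285297394
```

View pics/s2c.png

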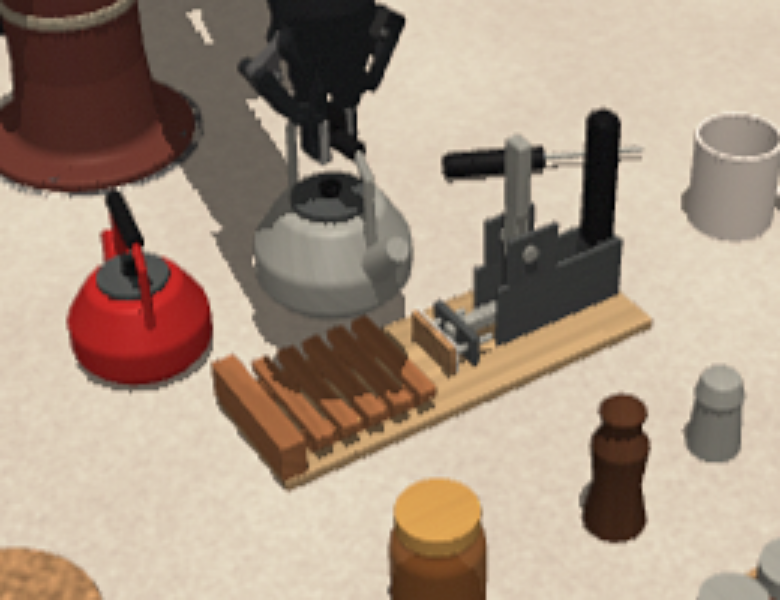

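The kettle hangs upright and clear of the trivet, and all five slats are visible underneath. Next it goes over the mat.

Emit:
step_arm --targets '[{"travel": [0.006,-0.035,0],"angular": [0,0,0],"gripper": 0},{"travel": [0.018,-0.1,0],"angular": [0,0,0],"gripper": 0},{"travel": [0.031,-0.18,0],"angular": [0,0,0],"gripper": 0},{"travel": [0.045,-0.26,0],"angular": [0,0,0],"gripper": 0},{"travel": [0.059,-0.34,0],"angular": [0,0,0],"gripper": 0},{"travel": [0.073,-0.42,0],"angular": [0,0,0],"gripper": 0},{"travel": [0.085,-0.49,0],"angular": [0,0,0],"gripper": 0},{"travel": [0.092,-0.53,0],"angular": [0,0,0],"gripper": 0},{"travel": [0.095,-0.549,0],"angular": [0,0,0],"gripper": 0},{"travel": [0.095,-0.549,0],"angular": [0,0,0],"gripper": 0}]'

```text
t: 5.0
tool_pos: [0.562, -0.3399, 0.2491]
tool_rot: [-3.136, -0.161, 0.003]
contact_force: [-0.5, 0.4, -4.3]
opening: 0.014
grip_force: 58.9
```

Emit:
step_arm --targets '[{"travel": [0,0,-0.03],"angular": [0,0,0],"gripper": 0},{"travel": [0,0,-0.07],"angular": [0,0,0],"gripper": 0},{"travel": [0,0,-0.11],"angular": [0,0,0],"gripper": 0},{"travel": [0,0,-0.15],"angular": [0,0,0],"gripper": 0},{"travel": [0,0,-0.18],"angular": [0,0,0],"gripper": 0},{"travel": [0,0,-0.19],"angular": [0,0,0],"gripper": 0},{"travel": [0,0,-0.19],"angular": [0,0,0],"gripper": 0},{"travel": [0,0,-0.19],"angular": [0,0,0],"gripper": 0}]'

```text
t: 5.8
tool_pos: [0.5631, -0.3393, 0.1378]
tool_rot: [3.136, 0.164, 0.003]
contact_force: [-0.3, -0.5, -4.7]
opening: 0.0138
grip_force: 58.9
```

Emit:
step_arm --targets '[{"travel": [0,0,-0.008],"angular": [0,0,0],"gripper": 0},{"travel": [0,0,-0.015],"angular": [0,0,0],"gripper": 0},{"travel": [0,0,-0.02],"angular": [0,0,0],"gripper": 0},{"travel": [0,0,-0.024],"angular": [0,0,0],"gripper": 0},{"travel": [0,0,-0.026],"angular": [0,0,0],"gripper": 0},{"travel": [0,0,-0.026],"angular": [0,0,0],"gripper": 0},{"travel": [0,0,-0.026],"angular": [0,0,0],"gripper": 0}]'

```text
t: 6.5
tool_pos: [0.563, -0.3401, 0.1229]
tool_rot: [3.135, 0.163, 0.002]
contact_force: [-2.8, -0.4, 6.2]
opening: 0.0143
grip_force: 59.9
```

The kettle stands on the mat: the vertical force rose from -4.7 to +6.2 N. Release and retreat.

Emit:
step_arm --targets '[{"travel": [0,0,0],"angular": [0,0,0],"gripper": 0},{"travel": [0,0,0],"angular": [0,0,0],"gripper": 1},{"travel": [0,0,0],"angular": [0,0,0],"gripper": 1},{"travel": [0,0,0],"angular": [0,0,0],"gripper": 1},{"travel": [0,0,0],"angular": [0,0,0],"gripper": 1},{"travel": [0,0,0.03],"angular": [0,0,0],"gripper": 1},{"travel": [0,0,0.1],"angular": [0,0,0],"gripper": 1},{"travel": [0,0,0.17],"angular": [0,0,0],"gripper": 1},{"travel": [0,0,0.25],"angular": [0,0,0],"gripper": 1},{"travel": [0,0,0.25],"angular": [0,0,0],"gripper": 1}]'

```text
t: 7.5
tool_pos: [0.5655, -0.3414, 0.2831]
tool_rot: [3.126, 0.163, 0.021]
contact_force: [0.3, -0.2, 1.2]
opening: 0.0854
grip_force: 0.0
```

```bash
python3 -c "
from h import *
d=snap('scene','pics/s3.png'); o=ctrl.get_obs(); print(o['tool_pos'],o['tool_rot'],o['contact_force'],o['opening'],o['grip_force'],o['q'])"
```

```text
[ 0.56448936 -0.34064084  0.27891885] [3.12962173 0.16284851 0.01442558] [ 0.57090346 -0.78868039 -0.71126984] 0.08567798616714668 0.0 [-6.55789894e-01  1.01454432e-01  1.48265132e+00  1.32033950e-04
  1.54548341e+00  8.11028527e-01]
```

View pics/s3.png

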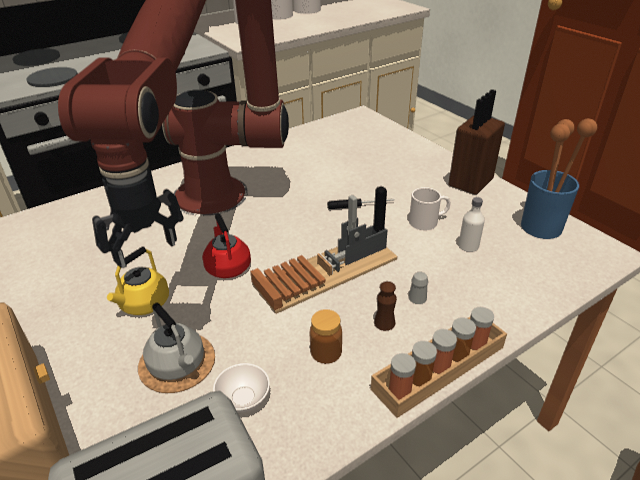

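The kettle stands upright on the mat at (174,350), released, and nothing else has moved. Next I bring the shut fingers, turned so their edge faces the paddle, over the -y side of the trigger.

Emit:
step_arm --targets '[{"travel": [-0.09,0.775,0],"angular": [0,0,0.92],"gripper": 0},{"travel": [-0.09,0.775,0],"angular": [0,0,0.92],"gripper": 0},{"travel": [-0.09,0.775,0],"angular": [0,0,0.92],"gripper": 0},{"travel": [-0.09,0.775,0],"angular": [0,0,0.92],"gripper": 0},{"travel": [-0.09,0.775,0],"angular": [0,0,0.92],"gripper": 0},{"travel": [-0.09,0.775,0],"angular": [0,0,0.92],"gripper": 0},{"travel": [-0.09,0.775,0],"angular": [0,0,0.92],"gripper": 0},{"travel": [-0.09,0.775,0],"angular": [0,0,0.92],"gripper": 0},{"travel": [-0.09,0.775,0],"angular": [0,0,0.92],"gripper": 0},{"travel": [-0.09,0.775,0],"angular": [0,0,0.92],"gripper": 0}]'

```text
t: 8.55
tool_pos: [0.5069, 0.1295, 0.2706]
tool_rot: [-2.873, -1.267, 0.001]
contact_force: [0.2, -0.8, 0.3]
opening: 0.0002
grip_force: 0.0
```

Emit:
step_arm --targets '[{"travel": [0,0,0],"angular": [0,0,0.92],"gripper": 0},{"travel": [0,0,0],"angular": [0,0,0.92],"gripper": 0},{"travel": [0,0,0],"angular": [0,0,0.92],"gripper": 0},{"travel": [0,0,0],"angular": [0,0,0.92],"gripper": 0},{"travel": [0,0,0],"angular": [0,0,0.92],"gripper": 0},{"travel": [0,0,0],"angular": [0,0,0.92],"gripper": 0}]'

```text
t: 9.15
tool_pos: [0.5079, 0.1258, 0.2705]
tool_rot: [-2.245, -2.196, 0.001]
contact_force: [0.1, -0.7, 0.3]
opening: -0.0
grip_force: 0.0
```

```bash
cat > st.py <<'E'
from fit import *
from scipy.spatial.transform import Rotation as Ro
o=ctrl.get_obs(); R=Ro.from_rotvec(o['tool_rot']).as_matrix()
print('t',o['t'],'clamp xyz',T([0,0,-p[2]],[(o['tool_pos']-[p[0],p[1],0])*1000])*1000,'tool x,y,z',R.T.round(3).tolist(),'F',o['contact_force'].round(1),o['opening'])
E
python3 st.py
```

```text
t 9.15 clamp xyz [[ -2.72059619  63.29836849 270.45190838]] tool x,y,z [[0.022, 1.0, -0.0], [1.0, -0.022, -0.001], [-0.001, -0.0, -1.0]] F [ 0.1 -0.7  0.3] -3.371726952622235e-05
```

Emit:
step_arm --targets '[{"travel": [0.004,-0.008,0],"angular": [0,0,0],"gripper": 0},{"travel": [0.004,-0.008,-0.06],"angular": [0,0,0],"gripper": 0},{"travel": [0.004,-0.008,-0.12],"angular": [0,0,0],"gripper": 0},{"travel": [0.004,-0.008,-0.167],"angular": [0,0,0],"gripper": 0},{"travel": [0.004,-0.008,-0.167],"angular": [0,0,0],"gripper": 0},{"travel": [0.004,-0.008,-0.167],"angular": [0,0,0],"gripper": 0}]'

```text
t: 9.75
tool_pos: [0.5108, 0.1208, 0.1709]
tool_rot: [-2.247, -2.195, 0.001]
contact_force: [1.1, -0.2, 1.1]
opening: -0.0003
grip_force: 0.0
```

```bash
python3 st.py; python3 -c "
from h import *
snap('scene','pics/s4.png'); cv2.imwrite('pics/s4c.png',cv2.resize(cv2.imread('pics/s4.png')[140:290,235:435],None,fx=4,fy=4,interpolation=2))"
```

```text
t 9.75 clamp xyz [[  0.22176258  58.3078689  170.90331165]] tool x,y,z [[0.023, 1.0, -0.0], [1.0, -0.023, -0.001], [-0.001, -0.0, -1.0]] F [ 1.1 -0.2  1.1] -0.00033980679403762114
```

View pics/s4c.png

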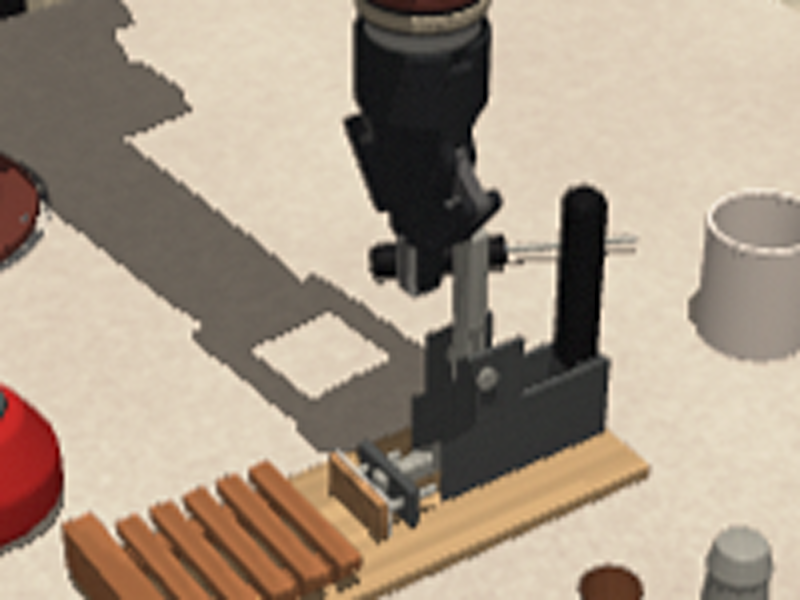

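The finger edge at (425,270) stands in front of the paddle at (470,290). The fingers are clear of the rod and the jaw. First stroke:

Emit:
step_arm --targets '[{"travel": [0,0.02,0],"angular": [0,0,0],"gripper": 0},{"travel": [0,0.033,0],"angular": [0,0,0],"gripper": 0},{"travel": [0.001,0.04,0],"angular": [0,0,0],"gripper": 0},{"travel": [0.001,0.047,0],"angular": [0,0,0],"gripper": 0},{"travel": [0.001,0.054,0],"angular": [0,0,0],"gripper": 0},{"travel": [0.001,0.06,0],"angular": [0,0,0],"gripper": 0},{"travel": [0.001,0.066,0],"angular": [0,0,0],"gripper": 0},{"travel": [0.001,0.066,0],"angular": [0,0,0],"gripper": 0},{"travel": [0.001,0.066,0],"angular": [0,0,0],"gripper": 0}]'

```text
t: 10.7
tool_pos: [0.5122, 0.1604, 0.1711]
tool_rot: [2.244, 2.195, 0.001]
contact_force: [2.9, -4.3, 0.7]
opening: -0.0001
grip_force: 2.0
```

```bash
python3 st.py
cat > jaw.py <<'E'
# template-match pad (cushion) shift along clamp -y between s4 and a new scene picture
import sys
from fit import *
n=sys.argv[1]; d=snap('scene',n); A=load('pics/s4.pkl')['img']; B=d['img']
P=lambda y,z=.03,x=0: proj(S,T(p,[(x,y,z*1000)]))[0]
# dense: slide a strip along the rod direction: profile along line at z=44 (pad top edge), near side x=25
def prof(I,x,z): 
    ys=np.arange(70,-60,-0.5); uv=np.array([P(y,z/1000,x) for y in ys]).astype(np.float32)
    return cv2.remap(cv2.GaussianBlur(I,(0,0),.6),uv[:,0:1],uv[:,1:2],cv2.INTER_CUBIC)[:,0].astype(float)
def track(lo,hi,smax=90):
    # patch template between clamp y lo..hi in A, find shift in B
    best=[]
    ys=np.arange(hi,lo,-.5); pts=np.array([[P(y,z/1000,x) for y in ys] for x,z in [(30,20),(30,26),(30,32),(30,38),(30,42),(22,44),(10,44)]],np.float32)
    ta=cv2.remap(A,pts[...,0],pts[...,1],1).astype(float)
    dv=(P(0)-P(-1))*-1
    for s in np.arange(0,smax,.5):
        q=np.array([[P(y-s,z/1000,x) for y in ys] for x,z in [(30,20),(30,26),(30,32),(30,38),(30,42),(22,44),(10,44)]],np.float32)
        tb=cv2.remap(B,q[...,0],q[...,1],1).astype(float); best.append((np.abs(ta-tb).mean(),s))
    best.sort(); return [ (round(a,1),s) for a,s in best[:3]]
print('pad shift',track(26,39),'plate shift',track(42,56))
E
python3 jaw.py pics/s5.png
```

```text
t 10.7 clamp xyz [[  0.77546937  97.89430737 171.07906227]] tool x,y,z [[0.022, 1.0, -0.001], [1.0, -0.022, 0.002], [0.002, -0.001, -1.0]] F [ 2.9 -4.3  0.7] -6.532670967280387e-05
pad shift [(np.float64(6.1), np.float64(8.0)), (np.float64(6.8), np.float64(8.5)), (np.float64(7.0), np.float64(7.5))] plate shift [(np.float64(9.6), np.float64(0.0)), (np.float64(10.4), np.float64(0.5)), (np.float64(10.6), np.float64(7.0))]
```

Emit:
step_arm --targets '[{"travel": [0,0.003,0],"angular": [0,0,0],"gripper": 0},{"travel": [0,0.005,0],"angular": [0,0,0],"gripper": 0},{"travel": [0,0.005,0],"angular": [0,0,0],"gripper": 0},{"travel": [0,0.005,0],"angular": [0,0,0],"gripper": 0}]'

```text
t: 11.15
tool_pos: [0.5119, 0.1629, 0.1707]
tool_rot: [2.245, 2.195, -0.0]
contact_force: [3.0, -5.3, -0.4]
opening: -0.0001
grip_force: 2.5
```

```bash
python3 st.py;python3 jaw.py pics/s6.png
```

```text
t 11.15 clamp xyz [[  0.48480553 100.46189237 170.7335445 ]] tool x,y,z [[0.022, 1.0, -0.001], [1.0, -0.022, 0.001], [0.001, -0.002, -1.0]] F [ 3.  -5.3 -0.4] -0.00012926410670265135
pad shift [(np.float64(4.7), np.float64(10.0)), (np.float64(5.3), np.float64(10.5)), (np.float64(6.6), np.float64(9.5))] plate shift [(np.float64(10.7), np.float64(0.0)), (np.float64(11.7), np.float64(0.5)), (np.float64(12.2), np.float64(7.0))]
```

Emit:
step_arm --targets '[{"travel": [0,0.003,0],"angular": [0,0,0],"gripper": 0},{"travel": [0,0.005,0],"angular": [0,0,0],"gripper": 0},{"travel": [0,0.005,0],"angular": [0,0,0],"gripper": 0},{"travel": [0,0.005,0],"angular": [0,0,0],"gripper": 0}]'

```text
t: 11.6
tool_pos: [0.5116, 0.1658, 0.1704]
tool_rot: [2.245, 2.195, -0.002]
contact_force: [2.9, -5.2, -0.3]
opening: 0.0
grip_force: 2.6
```

```bash
python3 st.py;python3 jaw.py pics/s7.png
```

```text
t 11.6 clamp xyz [[1.09993855e-01 1.03302332e+02 1.70373350e+02]] tool x,y,z [[0.022, 1.0, -0.002], [1.0, -0.022, 0.001], [0.0, -0.002, -1.0]] F [ 2.9 -5.2 -0.3] 7.395023335129406e-06
pad shift [(np.float64(4.0), np.float64(12.5)), (np.float64(4.0), np.float64(12.0)), (np.float64(6.5), np.float64(13.0))] plate shift [(np.float64(10.9), np.float64(0.0)), (np.float64(12.0), np.float64(0.5)), (np.float64(12.5), np.float64(11.5))]
```

Emit:
step_arm --targets '[{"travel": [0,0.003,0],"angular": [0,0,0],"gripper": 0},{"travel": [0,0.005,0],"angular": [0,0,0],"gripper": 0},{"travel": [0,0.005,0],"angular": [0,0,0],"gripper": 0},{"travel": [0,0.005,0],"angular": [0,0,0],"gripper": 0}]'

```text
t: 12.05
tool_pos: [0.5117, 0.1664, 0.1703]
tool_rot: [2.243, 2.192, -0.008]
contact_force: [3.4, -12.6, 0.9]
opening: -0.0
grip_force: 6.4
```

```bash
python3 st.py;python3 jaw.py pics/s8.png
```

```text
t 12.05 clamp xyz [[1.17092529e-01 1.03960072e+02 1.70290437e+02]] tool x,y,z [[0.023, 1.0, -0.007], [1.0, -0.023, 0.0], [-0.0, -0.007, -1.0]] F [  3.4 -12.6   0.9] -3.2042834294991506e-05
pad shift [(np.float64(6.6), np.float64(12.5)), (np.float64(6.9), np.float64(12.0)), (np.float64(7.5), np.float64(13.0))] plate shift [(np.float64(10.8), np.float64(0.0)), (np.float64(12.0), np.float64(0.5)), (np.float64(13.3), np.float64(1.0))]
```

The stop is at TCP y ≈ 103.7, where the first stroke took the jaw to about 12.5 mm. Stroke 2:

Emit:
step_arm --targets '[{"travel": [0,-0.03,0],"angular": [0,0,0],"gripper": 0},{"travel": [0,-0.065,0],"angular": [0,0,0],"gripper": 0},{"travel": [0,-0.065,0],"angular": [0,0,0],"gripper": 0},{"travel": [0,-0.048,0],"angular": [0,0,0],"gripper": 0},{"travel": [0,-0.038,0],"angular": [0,0,0],"gripper": 0},{"travel": [0,-0.028,0],"angular": [0,0,0],"gripper": 0},{"travel": [0,-0.018,0],"angular": [0,0,0],"gripper": 0},{"travel": [0,-0.01,0],"angular": [0,0,0],"gripper": 0},{"travel": [0,-0.006,0],"angular": [0,0,0],"gripper": 0},{"travel": [0,-0.006,0],"angular": [0,0,0],"gripper": 0}]'

```text
t: 13.1
tool_pos: [0.5109, 0.166, 0.1698]
tool_rot: [2.243, 2.198, -0.005]
contact_force: [1.5, -6.5, -3.0]
opening: -0.0001
grip_force: 2.8
```

```bash
python3 st.py;python3 jaw.py pics/s9.png
```

```text
t 13.1 clamp xyz [[ -0.6107777  103.52228652 169.80191703]] tool x,y,z [[0.02, 1.0, -0.004], [1.0, -0.02, -0.001], [-0.001, -0.004, -1.0]] F [ 1.5 -6.5 -3. ] -0.00012248913128498813
pad shift [(np.float64(8.6), np.float64(28.5)), (np.float64(8.6), np.float64(29.0)), (np.float64(9.6), np.float64(29.5))] plate shift [(np.float64(11.0), np.float64(0.0)), (np.float64(11.7), np.float64(27.0)), (np.float64(11.9), np.float64(26.5))]
```

Jaw at 28.6 mm, as the model predicts (16 mm per full stroke). Stroke 3:

Emit:
step_arm --targets '[{"travel": [0,-0.03,0],"angular": [0,0,0],"gripper": 0},{"travel": [0,-0.059,0],"angular": [0,0,0],"gripper": 0},{"travel": [0,-0.059,0],"angular": [0,0,0],"gripper": 0},{"travel": [0,-0.042,0],"angular": [0,0,0],"gripper": 0},{"travel": [0,-0.032,0],"angular": [0,0,0],"gripper": 0},{"travel": [0,-0.022,0],"angular": [0,0,0],"gripper": 0},{"travel": [0,-0.012,0],"angular": [0,0,0],"gripper": 0},{"travel": [0,-0.004,0],"angular": [0,0,0],"gripper": 0},{"travel": [0,0,0],"angular": [0,0,0],"gripper": 0},{"travel": [0,0,0],"angular": [0,0,0],"gripper": 0}]'

```text
t: 14.15
tool_pos: [0.5114, 0.1654, 0.1699]
tool_rot: [2.242, 2.196, -0.006]
contact_force: [2.0, -8.8, -2.8]
opening: 0.0002
grip_force: 3.6
```

```bash
python3 st.py;python3 jaw.py pics/s10.png
```

```text
t 14.15 clamp xyz [[-1.39843934e-01  1.02952353e+02  1.69873781e+02]] tool x,y,z [[0.021, 1.0, -0.005], [1.0, -0.021, -0.0], [-0.0, -0.005, -1.0]] F [ 2.  -8.8 -2.8] 0.00021069841755767254
pad shift [(np.float64(7.7), np.float64(43.5)), (np.float64(8.5), np.float64(44.0)), (np.float64(8.9), np.float64(43.0))] plate shift [(np.float64(11.1), np.float64(0.0)), (np.float64(12.2), np.float64(0.5)), (np.float64(12.2), np.float64(40.0))]
```

Emit:
step_arm --targets '[{"travel": [0,-0.03,0],"angular": [0,0,0],"gripper": 0},{"travel": [0,-0.059,0],"angular": [0,0,0],"gripper": 0},{"travel": [0,-0.059,0],"angular": [0,0,0],"gripper": 0},{"travel": [0,-0.042,0],"angular": [0,0,0],"gripper": 0},{"travel": [0,-0.034,0],"angular": [0,0,0],"gripper": 0},{"travel": [0,-0.026,0],"angular": [0,0,0],"gripper": 0},{"travel": [0,-0.018,0],"angular": [0,0,0],"gripper": 0},{"travel": [0,-0.01,0],"angular": [0,0,0],"gripper": 0},{"travel": [0,-0.003,0],"angular": [0,0,0],"gripper": 0},{"travel": [0,-0.003,0],"angular": [0,0,0],"gripper": 0}]'

```text
t: 15.2
tool_pos: [0.5118, 0.1622, 0.1699]
tool_rot: [2.241, 2.194, -0.007]
contact_force: [3.6, -11.1, -2.8]
opening: 0.0002
grip_force: 5.3
```

```bash
python3 st.py;python3 jaw.py pics/s11.png; python3 -c "
from h import *
f=lambda n:cv2.resize(cv2.imread(n)[200:310,250:375],None,fx=3.2,fy=3.2,interpolation=2)
cv2.imwrite('pics/cmp.png',np.hstack([f('pics/s10.png'),f('pics/s11.png')]))"
```

```text
t 15.2 clamp xyz [[  0.33635726  99.67916616 169.93367503]] tool x,y,z [[0.021, 1.0, -0.007], [1.0, -0.021, 0.001], [0.001, -0.007, -1.0]] F [  3.6 -11.1  -2.8] 0.00019281462910133743
pad shift [(np.float64(16.7), np.float64(48.5)), (np.float64(17.0), np.float64(48.0)), (np.float64(17.5), np.float64(49.0))] plate shift [(np.float64(11.1), np.float64(0.0)), (np.float64(12.2), np.float64(40.0)), (np.float64(12.2), np.float64(0.5))]
```

View pics/cmp.png

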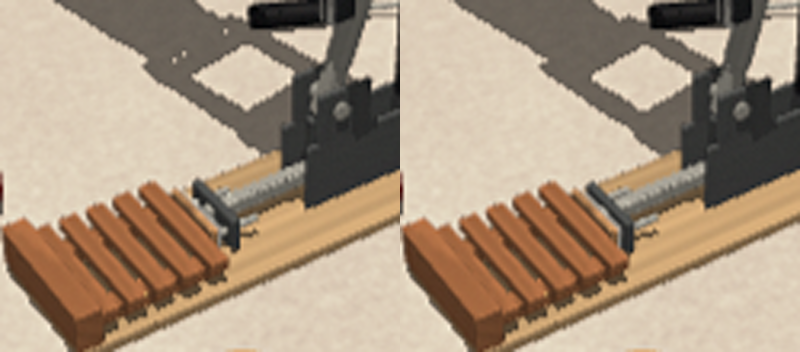

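Emit:
step_arm --targets '[{"travel": [0,0,0],"angular": [0,0,0],"gripper": 0},{"travel": [0,0,0],"angular": [0,0,0],"gripper": 0},{"travel": [0,0,0],"angular": [0,0,0],"gripper": 0}]'

```text
t: 15.55
tool_pos: [0.5118, 0.1621, 0.1699]
tool_rot: [2.242, 2.193, -0.007]
contact_force: [2.4, -11.3, -1.6]
opening: 0.0003
grip_force: 5.1
```

```bash
python3 st.py;python3 jaw.py pics/s12.png
cat > tr.py <<'E'
import sys
from fit import *
# motion along bed by normalised template matching (px) of trivet last slat near end and plate, s4 -> n
A=load('pics/s4.pkl')['img']
g=lambda y,z,x=0: proj(S,T(p,[(x,y,z)]))[0]
px=lambda z:(g(-20,z)-g(0,z))/20
tinv=lambda u,v,z: (T([0,0,-p[2]],[(at_z(S,u,v,z/1000)-[p[0],p[1],0])*1000])*1000)[0].round(1)
def tm(n,cx,cy,w,h,r=40,ref='pics/s4.pkl'):
    A=load(ref)['img']; B=load(n)['img']; t=A[cy-h:cy+h+1,cx-w:cx+w+1]
    x0=max(cx-r-w,0);y0=cy-12-h
    m=cv2.matchTemplate(B[y0:cy+25+h,x0:cx+12+w],t,cv2.TM_CCOEFF_NORMED); _,v,_,l=cv2.minMaxLoc(m)
    i,j=l; f=lambda a,b,c:(a-c)/2/(a-2*b+c) if 0<1 else 0
    dx=f(m[j,i-1],m[j,i],m[j,i+1]) if 0<i<m.shape[1]-1 else 0; dy=f(m[j-1,i],m[j,i],m[j+1,i]) if 0<j<m.shape[0]-1 else 0
    return np.array([i+dx+x0+w-cx,j+dy+y0+h-cy]),round(float(v),2)
if __name__=='__main__':
    e=px(38);print('px/mm',e, 'pred plate/near pts', g(49,44,30),g(33,44,30))
    for n in sys.argv[1:]:
        for nm,c in [('slat',(322,282,7,7)),('plate',(338,266,4,7)),('fence',(270,290,10,10))]:
            d,v=tm(n,*c); print(n[5:],nm,(d@e/(e@e)).round(1),'mm perp',abs(d-(d@e/(e@e))*e).max().round(1),v)
E
python3 tr.py pics/s7.pkl pics/s9.pkl pics/s10.pkl pics/s11.pkl pics/s12.pkl
```

```text
t 15.55 clamp xyz [[  0.32271341  99.59698812 169.91425585]] tool x,y,z [[0.022, 1.0, -0.007], [1.0, -0.022, 0.001], [0.001, -0.007, -1.0]] F [  2.4 -11.3  -1.6] 0.00034406287235427265
pad shift [(np.float64(16.5), np.float64(48.5)), (np.float64(16.8), np.float64(48.0)), (np.float64(17.3), np.float64(49.0))] plate shift [(np.float64(11.2), np.float64(0.0)), (np.float64(12.1), np.float64(40.0)), (np.float64(12.2), np.float64(0.5))]
px/mm [-0.34123973  0.14921037] pred plate/near pts [342.68733559 261.57570868] [337.34662916 263.95081681]
s7.pkl slat 0.2 mm perp 0.1 0.91
s7.pkl plate 11.9 mm perp 0.0 0.95
s7.pkl fence 0.1 mm perp 0.0 1.0
s9.pkl slat 0.3 mm perp 0.1 0.94
s9.pkl plate 28.4 mm perp 0.1 0.91
s9.pkl fence 0.1 mm perp 0.0 1.0
s10.pkl slat 12.1 mm perp 0.1 0.87
s10.pkl plate 43.2 mm perp 0.1 0.92
s10.pkl fence 0.7 mm perp 0.1 0.82
s11.pkl slat 11.8 mm perp 0.1 0.79
s11.pkl plate 47.8 mm perp 0.1 0.81
s11.pkl fence 0.6 mm perp 0.1 0.82
s12.pkl slat 11.8 mm perp 0.1 0.79
s12.pkl plate 47.8 mm perp 0.1 0.81
s12.pkl fence 0.6 mm perp 0.1 0.82
```

The trivet has moved 12 mm and is now still, so it is flush. The force (11.3 N at r = 0.07 m) puts the pad at about 6 mm pressed. About 3.5 mm more commanded brings it near 8 mm, and the trigger stop keeps it safely below the crush limit.

Emit:
step_arm --targets '[{"travel": [0,0.002,0],"angular": [0,0,0],"gripper": 0},{"travel": [0,0.004,0],"angular": [0,0,0],"gripper": 0},{"travel": [0,0.005,0],"angular": [0,0,0],"gripper": 0},{"travel": [0,0.005,0],"angular": [0,0,0],"gripper": 0},{"travel": [0,0.005,0],"angular": [0,0,0],"gripper": 0},{"travel": [0,0.005,0],"angular": [0,0,0],"gripper": 0},{"travel": [0,0.005,0],"angular": [0,0,0],"gripper": 0}]'

```text
t: 16.3
tool_pos: [0.5118, 0.1637, 0.1696]
tool_rot: [2.241, 2.192, -0.01]
contact_force: [3.7, -15.2, -3.4]
opening: 0.0004
grip_force: 7.0
```

```bash
python3 st.py; python3 -c "
from h import *
snap('scene','pics/s13.png'); d=snap('side','pics/d13.png')
f=lambda n,a,b:cv2.resize(cv2.imread(n)[a:a+75,b:b+100],None,fx=4,fy=4,interpolation=2)
cv2.imwrite('pics/cmp2.png',np.hstack([f('pics/s13.png',230,255),f('pics/d13.png',240,285)]))"; python3 tr.py pics/s13.pkl
```

```text
t 16.3 clamp xyz [[  0.31937483 101.26196529 169.64206598]] tool x,y,z [[0.022, 1.0, -0.01], [1.0, -0.022, 0.001], [0.0, -0.01, -1.0]] F [  3.7 -15.2  -3.4] 0.0004042518753877268
px/mm [-0.34123973  0.14921037] pred plate/near pts [342.68733559 261.57570868] [337.34662916 263.95081681]
s13.pkl slat 11.7 mm perp 0.1 0.8
s13.pkl plate 48.5 mm perp 0.2 0.8
s13.pkl fence 0.7 mm perp 0.1 0.82
```

View pics/cmp2.png

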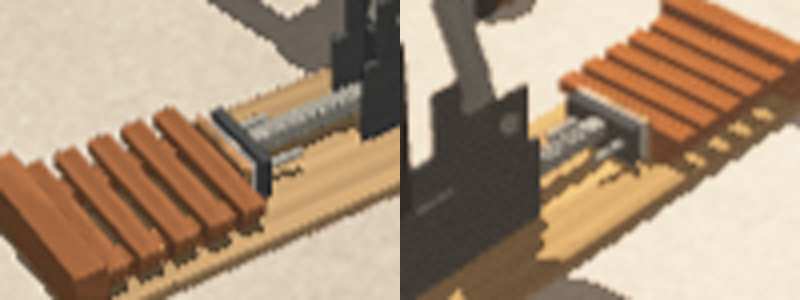

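```bash
python3 -c "
from tr import *
print('pad far top',tinv(317.75,254.25,44),tinv(317.75,253,44)); print('slat',tinv(298.75,256.25,38),tinv(325,278.75,38))
# edge profile along bed at x=-20..20, z=44 and z=38 in s4, sampled every 2 mm
I=cv2.cvtColor(load('pics/s4.pkl')['img'],cv2.COLOR_RGB2GRAY)
for x,z in [(-25,44),(-15,44),(-5,44),(-30,38),(0,38),(30,38)]:
    ys=np.arange(30,-40,-2); q=np.array([g(y,z,x) for y in ys],np.float32)
    print(x,z,[(int(y),int(v)) for y,v in zip(ys,cv2.remap(I,q[:,:1],q[:,1:],1)[:,0])])
"; python3 st.py
```

```text
pad far top [-28.6  14.   44. ] [-32.8  16.7  44. ]
slat [-55.2 -25.8  38. ] [ 52.4 -18.4  38. ]
-25 44 [(30, 72), (28, 122), (26, 144), (24, 153), (22, 181), (20, 181), (18, 155), (16, 149), (14, 129), (12, 95), (10, 96), (8, 131), (6, 163), (4, 160), (2, 156), (0, 153), (-2, 157), (-4, 156), (-6, 156), (-8, 160), (-10, 159), (-12, 156), (-14, 152), (-16, 157), (-18, 153), (-20, 138), (-22, 127), (-24, 119), (-26, 115), (-28, 117), (-30, 121), (-32, 124), (-34, 119), (-36, 93), (-38, 66)]
-15 44 [(30, 52), (28, 62), (26, 101), (24, 148), (22, 184), (20, 189), (18, 159), (16, 143), (14, 129), (12, 98), (10, 73), (8, 65), (6, 68), (4, 92), (2, 124), (0, 165), (-2, 165), (-4, 163), (-6, 162), (-8, 162), (-10, 161), (-12, 161), (-14, 162), (-16, 162), (-18, 161), (-20, 150), (-22, 132), (-24, 119), (-26, 114), (-28, 116), (-30, 120), (-32, 126), (-34, 119), (-36, 94), (-38, 63)]
-5 44 [(30, 88), (28, 76), (26, 45), (24, 80), (22, 120), (20, 176), (18, 158), (16, 136), (14, 120), (12, 81), (10, 64), (8, 72), (6, 70), (4, 70), (2, 72), (0, 74), (-2, 82), (-4, 101), (-6, 152), (-8, 165), (
[... 826 characters left out ...]
, 157), (-18, 138), (-20, 125), (-22, 118), (-24, 116), (-26, 118), (-28, 122), (-30, 123), (-32, 102), (-34, 75), (-36, 64), (-38, 73)]
30 38 [(30, 48), (28, 53), (26, 53), (24, 59), (22, 73), (20, 91), (18, 122), (16, 124), (14, 93), (12, 90), (10, 82), (8, 72), (6, 73), (4, 73), (2, 71), (0, 77), (-2, 125), (-4, 169), (-6, 177), (-8, 175), (-10, 176), (-12, 177), (-14, 177), (-16, 162), (-18, 141), (-20, 132), (-22, 126), (-24, 121), (-26, 118), (-28, 120), (-30, 119), (-32, 103), (-34, 74), (-36, 61), (-38, 67)]
t 16.4 clamp xyz [[  0.32388608 101.23815709 169.64015919]] tool x,y,z [[0.022, 1.0, -0.01], [1.0, -0.022, 0.001], [0.0, -0.01, -1.0]] F [  3.3 -15.1  -3.1] 3.023584900180967e-07
```

Three checks agree:
- **Geometry:** pad pressed about 6 to 7 mm.
- **Force:** about 8 to 9 mm. Both values are well inside the 4 to 12 mm window.
- **Pictures:** the last view shows the trivet flush and square against the fence, and the force is steady.

I'm handing in while the trigger is held.

```bash
python3 -c "
from station import ctrl
print(ctrl.finish_job())"
```

```text
the job is handed in; nothing more can be done
None
```

I handed the job in, but no verdict came back: the kettle stands on the cork mat, the trivet is flush against the fence, and the trigger is held with the pad pressed an estimated 6 to 9 of its 16 mm.

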